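# Riddle the bearing balls by size

## Robot

A 6-joint arm with a two-finger parallel gripper is mounted at the origin on the work surface. World frame = base frame: x ahead of the robot, y to its left, z up, the work surface at z = 0. Lengths are in mm, angles in rad, forces in N, time in s.
With the tool pointing down it reaches from about 400 to 925 mm from the base axis. Payload 12.5 kg.
Tool frame: the origin (TCP) lies at the very end of the fingers, on their centre line; the grasp point (between the pads) lies 19 mm behind it; z points along the fingers, y is the direction in which the jaws open and shut (so a half turn about z gives the same grasp; the last joint's range is limited). The gripper opens to 95 mm and grips with 3 to 60 N. Pads are 20 mm wide; open, the fingers measure 119 mm over their backs; the gripper's body (75 mm by 180 mm) begins 59 mm behind the grasp point.
Start: joints at [1.15, 0.491, 1.559, -0, 1.092, -0.106], TCP at [193.5, 594.31, 214.661] pointing down, gripper open.
Joint ranges: [-3.1, 3.1], [-0.84, 2.19], [0.05, 2.79], [-1.13, 4.28], [0.06, 2.93], [-2.69, 2.69]. Speed limits (rad/s): [2.22, 2.22, 2.79, 3.14, 3.14, 3.14].

## Interface

Orientations are given as [roll, pitch, yaw] about the fixed x, y, z axes, in that order (R = Rz(yaw) Ry(pitch) Rx(roll)).
In Python, from cell import env gives the robot as it stands.
- The arm moves only by the shell command python3 -m pendant 'ROWS'. ROWS is JSON, a list that holds one entry, the list of rows, each a list of 5 numbers: the opening, from 0 (shut) to 1 (fully open), then the shift along the tool's x, y, z in m, then the turn about the tool's z in rad. A call has exactly 8 rows; each row is the pose to reach, as a shift and turn from the pose commanded when the call began, along the tool's axes at that moment; what a row does not reach only later rows make up. A row lasts 1/10 s, in which the tool goes at most 50 mm and 8.59 degrees, less where a joint would pass 70% of its speed; a pose out of reach is approached as far as the arm can. A call with a gripper value outside its range is refused whole. The fingers move at their own pace and stop on an object; the grip force is fixed at half the most. Time passes only in rows, so rows that repeat a pose let the fingers close, or fill a call up. It gives the time, the measured TCP pose, the force and the opening at its end, in the units of the state.
- env.state(): the state, without advancing time (a new reading comes with each control period).
- env.read_camera(name): name is "scene" or "top"; returns a dict with "image" (420x560x3 uint8, blue, green, red), "range_z" (420x560 float32, mm along the optical axis (not along the pixel's ray), 0 where there is no reading), "fx", "fy", "cx", "cy" (pixels), "rvec" (rotation vector, rad) and "tvec" (3), from world to camera coordinates, as OpenCV has them. Camera axes: x right, y down, z forward; pixel columns grow to the right and rows downward; lengths in mm; the calibration is good to about 2 mm. A picture is of the moment at which its call begins.
- env.job_done(): hands the job in, once; it reports no verdict.
The state is a dict: "t": time; "joints": joint angles; "qvel": joint speeds; "tau": joint torques, N m; "eef_pos": TCP position; "tcp_rot": TCP orientation; "ft_force": force on the tool from outside, world axes, zero at the start; "moment": the same for the moment, N m; "opening": opening from 0.0 (shut) to 1.0 (fully open).
Only numpy, scipy, OpenCV 4.12 (cv2) and the standard library are available. Lean on these libraries where they do the work, as an engineer would, in place of code of your own. Each camera call takes 0.05 s, during which the arm holds its last target. There are 200 camera calls.

## Task

Pick up the blue sieve by its orange bar and shake or rock it over the yellow tray until all the small steel balls have dropped through into that tray, with the large ones still in the sieve. Then tip the large balls out over the spout into the green tray, and stand the empty sieve upright on the bench, clear of the trays.

Things in the scene. Friction and masses are not known exactly. Their poses are not given: they have to be found in the camera images.
- sieve_grip (a point): Centre of the orange grip bar over the loose blue bar sieve (0.35 kg), 95 mm above its underside. The bar runs along this point's y, 120 mm clear between its posts, 18 mm thick (x), 16 mm high: grip it from above, fingers closing along x. z is up. The sieve below is 125 (x) x 128 (y) mm with 38 mm walls on three sides; its -x end is the open pouring spout.
- sieve_bars (a point): Centre of the sieve's bar floor, level with the bar tops: 31 mm to +x of the grip and 85 mm below it. Steel bars along x, 58 mm long 19 to 21 mm apart: small balls drop through, large cannot. From the bars' -x end (grip x +2) the floor slopes down 15 degrees to the trough, so bar end (+x) down by 25 to 30 degrees, or a hard shake along x, sends the balls on to the bars.
- sieve_lip (a point): Middle of the pouring lip, the sieve's -x end: 60 mm to -x of the grip and 77 mm below it (18 mm above the sieve's underside). The trough where all balls start is flat, 5 mm above the underside, from x -17 to -33 mm of the grip; a ramp rises 25 degrees from it to this lip. Spout end (-x) down by well over 25 degrees (45 is ample) rolls out what is left in the sieve.
- tray_yellow: Yellow open tray fixed to the bench, 170 x 170 mm outside, 50 mm high, walls and floor 5 mm. Origin at the centre of its underside, z up. For the small balls.
- tray_green: Green open tray fixed to the bench, 170 x 170 mm outside, 50 mm high, walls and floor 5 mm. Origin at the centre of its underside, z up. For the large balls.
- small_a_center (a point): small bright steel bearing ball, 14 mm across, 11 g; this point is its centre. It starts in the sieve's trough.
- large_a_center (a point): large bright steel bearing ball, 30 mm across, 110 g; this point is its centre. It starts in the sieve's trough.
- small_b_center (a point): small bright steel bearing ball, 14 mm across, 11 g; this point is its centre. It starts in the sieve's trough.
- large_b_center (a point): large bright steel bearing ball, 30 mm across, 110 g; this point is its centre. It starts in the sieve's trough.
- small_c_center (a point): small bright steel bearing ball, 14 mm across, 11 g; this point is its centre. It starts in the sieve's trough.
Mind the look-alikes: they are no part of the job. Leave any red look-alike of the part that bears large_a_center alone.

How it is judged:
By the outcome, as a careful person would: the job done as asked, in the order asked, and still so for the second after the job is handed in, with the robot touching nothing.
It also fails if it takes over 72 s, if anything falls off the work surface, if the arm or the gripper's body presses on something with over 40 N, if the wrist force passes 120 N, or if a joint passes its speed limit or range.

## Working session

There is one attempt and no reset: what is moved stays moved. The work goes in short steps, Python scripts to look and compute and a shell command to move; the robot and the scene stay as the last step left them, time stands still between calls to the robot, and variables do not carry over. Pictures are saved under pics/ and viewed, about 8 in all and at most 12, crops included, and the job is handed in when it is done.

```bash
mkdir -p pics; ls; cat > h.py <<'E'
from cell import env
import numpy as np, cv2
def grab(n,f=None):
    c=env.read_camera(n)
    if f: cv2.imwrite('pics/'+f,c['image'])
    return c
def world(c,u=None,v=None):
    R,_=cv2.Rodrigues(np.array(c['rvec'],float)); t=np.array(c['tvec'],float).ravel()
    if u is None: v,u=np.mgrid[0:420,0:560]
    z=c['range_z'][v,u]
    p=np.stack([(u-c['cx'])/c['fx']*z,(v-c['cy'])/c['fy']*z,z],-1)
    return (p-t)@R
def st():
    s=env.state(); print({k:np.round(s[k],3).tolist() for k in('t','joints','eef_pos','tcp_rot','ft_force','moment','opening')})
E
python3 - <<'E'
from h import *
a=grab('top'); b=grab('scene'); np.savez('/tmp/a.npz',**a)
cv2.imwrite('pics/1.png',np.hstack([a['image'],b['image']])[:, :].copy() if 0 else cv2.resize(np.vstack([a['image'],b['image']]),(400,600)))
cv2.imwrite('pics/top1.png',a['image']);cv2.imwrite('pics/sc1.png',b['image'])
W=world(a); hsv=cv2.cvtColor(a['image'],cv2.COLOR_BGR2HSV)
for n,lo,hi in(('orange',5,20),('yellow',22,35),('green',40,85),('blue',95,130),('red',0,4)):
    m=((hsv[...,0]>=lo)&(hsv[...,0]<=hi)&(hsv[...,1]>110)&(hsv[...,2]>60)&(a['range_z']>0)).astype(np.uint8)
    k,l,s,_=cv2.connectedComponentsWithStats(m)
    for i in range(1,k):
        if s[i,4]>60:
            p=W[l==i]; print(n,s[i].tolist(),p.mean(0).round(),p.min(0).round(),p.max(0).round())
st()
E
```

```text
pics
orange [0, 10, 560, 410, 175042] [448.   7.   0.] [  67. -614.  -10.] [952. 618. 135.]
orange [451, 14, 70, 77, 3315] [ 853. -441.   25.] [ 777. -738. -756.] [1355. -362.   37.]
orange [206, 267, 20, 20, 316] [364. 133.   0.] [343. 114.  -5.] [383. 154.   7.]
yellow [381, 140, 100, 95, 7129] [ 562. -316.   13.] [ 460. -424.   -4.] [ 655. -213.   56.]
green [67, 142, 105, 98, 7292] [540. 341.  14.] [439. 238.  -3.] [642. 453.  58.]
blue [232, 171, 64, 34, 172] [557.  39.  36.] [512. -29.   7.] [584. 102.  43.]
red [242, 28, 85, 89, 6141] [809.  -2.  15.] [713. -89.  -4.] [891.  91.  55.]
red [393, 55, 14, 15, 130] [ 788. -227.  128.] [ 777. -241.  114.] [ 802. -216.  135.]
red [327, 212, 14, 13, 141] [ 489. -109.   25.] [ 477. -124.   13.] [502. -97.  33.]
red [347, 243, 41, 39, 529] [ 401. -180.   23.] [ 360. -222.   11.] [ 439. -139.   31.]
red [257, 263, 14, 14, 151] [379.  33.  25.] [366.  20.  -1.] [393.  47.  33.]
{'t': 0.1, 'joints': [1.15, 0.492, 1.559, 0.0, 1.092, -0.106], 'eef_pos': [193.409, 594.109, 214.128], 'tcp_rot': [-3.141, -0.0, 2.827], 'ft_force': [-0.079, 0.298, 0.683], 'moment': [0.003, 0.013, 0.008], 'opening': 1.002}
```

View pics/top1.png

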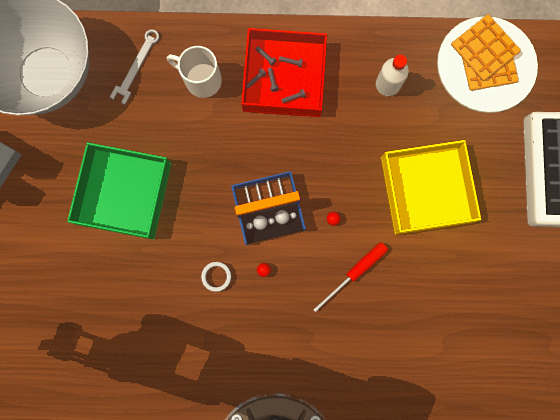

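View pics/sc1.png

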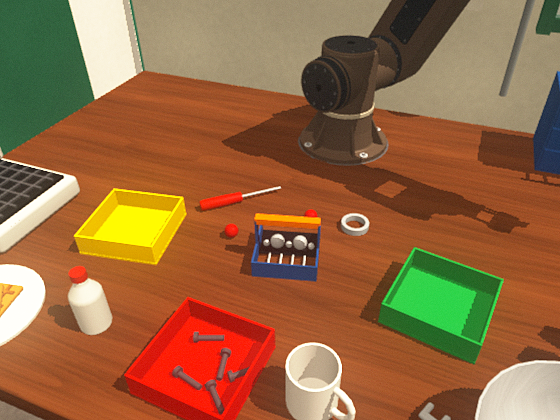

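```bash
python3 - <<'E'
from h import *
a=dict(np.load('/tmp/a.npz')); W=world(a)
h=cv2.cvtColor(a['image'],cv2.COLOR_BGR2HSV)
roi=np.zeros((420,560),bool); roi[165:250,225:315]=1
m=roi&(W[...,2]>84)&(W[...,2]<105)&(h[...,1]>150)
p=W[m]; c,s,ang=cv2.minAreaRect(p[:,:2].astype(np.float32)); print('bar',len(p),c,s,ang,np.median(p[:,2]))
# sign/direction
d=np.linalg.svd(p[:,:2]-p[:,:2].mean(0),full_matrices=False)[2][0]; print('dir',d,p.mean(0))
m=roi&(W[...,2]>15)&(W[...,2]<48)
print('sieve',cv2.minAreaRect(W[m][:,:2].astype(np.float32)))
for n,(y0,y1,x0,x1) in dict(yel=(130,245,375,490),gr=(130,245,60,180)).items():
    r=np.zeros((420,560),bool); r[y0:y1,x0:x1]=1
    m=r&(W[...,2]>42)&(W[...,2]<56); print(n,cv2.minAreaRect(W[m][:,:2].astype(np.float32)),m.sum())
R,_=cv2.Rodrigues(a['rvec']); print('campos',-R.T@a['tvec'].ravel())
E
```

```text
bar 575 (507.4883117675781, 26.710723876953125) (18.96920394897461, 127.5395736694336) 14.540274620056152 102.26486789222116
dir [ 0.25731066 -0.96632873] [506.81036966  26.41159805 101.69382087]
sieve ((508.46063232421875, 26.75194549560547), (125.4733657836914, 128.222412109375), 15.085404396057129)
yel ((558.5286865234375, -310.965576171875), (170.98887634277344, 171.9156036376953), 10.007301330566406) 947
gr ((537.1097412109375, 335.8235778808594), (172.46998596191406, 170.4741668701172), 80.0368881225586) 980
campos [ 354.40766807   -9.26019654 1142.57058934]
```

```bash
cat >> h.py <<'E'
from scipy.spatial.transform import Rotation as Ro
def to(x,y,z,yaw=None):
    s=env.state(); R=Ro.from_euler('xyz',s['tcp_rot'])
    d=R.inv().apply(np.array([x,y,z])-s['eef_pos'])/1000
    t=0 if yaw is None else -((yaw-s['tcp_rot'][2]+np.pi)%(2*np.pi)-np.pi)
    print('rows',d.round(3),round(t,3))
E
python3 -m pendant '[[[1,-0.474,-0.442,0,0.996],[1,-0.474,-0.442,0,0.996],[1,-0.474,-0.442,0,0.996],[1,-0.474,-0.442,0,0.996],[1,-0.474,-0.442,0,0.996],[1,-0.474,-0.442,0,0.996],[1,-0.474,-0.442,0,0.996],[1,-0.474,-0.442,0,0.996]]]'
python3 -c "
from h import *
st(); to(507.2,26.6,150,1.831); to(507.2,26.6,76,1.831)"
```

```text
t: 0.9
eef_pos: [387.7, 242.5, 214.6]
tcp_rot: [3.141, -0.0, 1.828]
ft_force: [0.9, 0.5, 0.9]
opening: 1.005
{'t': 0.9, 'joints': [0.414, 0.253, 1.952, 0.0, 0.936, 0.157], 'eef_pos': [387.7, 242.505, 214.649], 'tcp_rot': [3.141, -0.0, 1.828], 'ft_force': [0.883, 0.478, 0.855], 'moment': [-0.084, 0.016, 0.018], 'opening': 1.005}
rows [-0.239  0.061  0.065] -0.003
rows [-0.239  0.061  0.139] -0.003
```

```bash

python3 -m pendant '[[[1,-0.239,0.061,0.03,0],[1,-0.239,0.061,0.03,0],[1,-0.239,0.061,0.03,0],[1,-0.239,0.061,0.03,0],[1,-0.239,0.061,0.03,0],[1,-0.239,0.061,0.07,0],[1,-0.239,0.061,0.11,0],[1,-0.239,0.061,0.139,0]]]'
python3 -c "
from h import *
st(); to(507.2,26.6,76,1.831)"
python3 -m pendant '[[[0,0,0,0,0],[0,0,0,0,0],[0,0,0,0,0],[0,0,0,0,0],[0,0,0,0,0],[0,0,0,0,0],[0,0,0,0,0],[0,0,0,0,0]]]'
```

```text
t: 1.7
eef_pos: [506.9, 28.5, 73.5]
tcp_rot: [-3.14, -0.001, 1.83]
ft_force: [-0.0, 0.2, -0.1]
opening: 1.001
{'t': 1.7, 'joints': [-0.074, 0.53, 1.982, 0.0, 0.631, -0.333], 'eef_pos': [506.887, 28.537, 73.457], 'tcp_rot': [-3.14, -0.001, 1.83], 'ft_force': [-0.0, 0.211, -0.102], 'moment': [-0.024, 0.009, 0.037], 'opening': 1.001}
rows [-0.002 -0.    -0.003] -0.001
t: 2.5
eef_pos: [507.6, 29.1, 75.8]
tcp_rot: [3.141, -0.0, 1.831]
ft_force: [-0.8, 0.1, -0.3]
opening: 0.381
```

```bash

python3 -m pendant '[[[0,0,0,0,0],[0,0,0,0,0],[0,0,0,0,0],[0,0,0,0,0],[0,0,0,-0.005,0],[0,0,0,-0.015,0],[0,0,0,-0.03,0],[0,0,0,-0.045,0]]]'
python3 -m pendant '[[[0,0,0,-0.015,0],[0,0,0,-0.025,0],[0,0,0,-0.03,0],[0,0,0,-0.03,0],[0,0,0,-0.03,0],[0,0,0,-0.03,0],[0,0,0,-0.03,0],[0,0,0,-0.03,0]]]'
python3 - <<'E'
from h import *
st(); a=grab('top'); b=grab('scene')
cv2.imwrite('pics/2.png',np.hstack([cv2.resize(a['image'][150:270,200:340],None,fx=3,fy=3),cv2.resize(b['image'][150:300,220:360],(336,360))]))
to(530,-311,160)
E
```

```text
t: 3.3
eef_pos: [507.6, 29.1, 121.5]
tcp_rot: [-3.142, -0.0, 1.831]
ft_force: [1.0, -0.2, -5.6]
opening: 0.185
t: 4.1
eef_pos: [507.5, 29.1, 150.3]
tcp_rot: [-3.141, -0.0, 1.831]
ft_force: [-0.8, 0.3, -5.9]
opening: 0.189
{'t': 4.1, 'joints': [-0.073, 0.41, 1.914, 0.0, 0.818, -0.333], 'eef_pos': [507.486, 29.073, 150.269], 'tcp_rot': [-3.141, -0.0, 1.831], 'ft_force': [-0.797, 0.345, -5.856], 'moment': [-0.066, -0.014, 0.027], 'opening': 0.189}
rows [-0.334 -0.066 -0.01 ] 0
```

View pics/2.png

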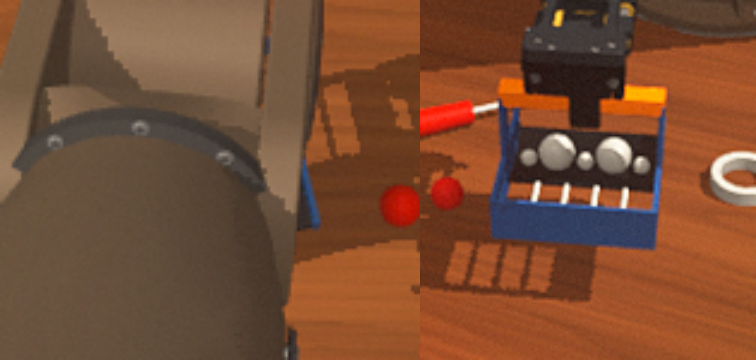

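```bash

python3 -m pendant '[[[0,-0.01,0,0,0.01],[0,-0.03,0,0,0.03],[0,-0.06,0,0,0.05],[0,-0.095,0,0,0.07],[0,-0.13,0,0,0.086],[0,-0.165,0,0,0.086],[0,-0.19,0,0,0.086],[0,-0.2,0,0,0.086]]]'
python3 -c "
from h import *
st(); to(483.5,-324,137,1.745)"
```

```text
t: 5.0
eef_pos: [559.4, -167.1, 150.4]
tcp_rot: [3.141, 0.0, 1.742]
ft_force: [-0.9, 0.2, -6.0]
opening: 0.184
{'t': 5.0, 'joints': [-0.403, 0.505, 1.733, -0.0, 0.903, -0.575], 'eef_pos': [559.376, -167.14, 150.362], 'tcp_rot': [3.141, 0.0, 1.742], 'ft_force': [-0.859, 0.156, -6.007], 'moment': [0.024, -0.036, -0.039], 'opening': 0.184}
rows [-0.142 -0.102  0.013] -0.003
```

```bash

python3 -m pendant '[[[0,-0.01,-0.01,0,0],[0,-0.03,-0.025,0,0],[0,-0.055,-0.045,0,0],[0,-0.085,-0.065,0,0],[0,-0.115,-0.085,0,0],[0,-0.135,-0.098,0,0],[0,-0.142,-0.102,0,0],[0,-0.142,-0.102,0,0]]]'
python3 -c "
from h import *
st(); b=grab('scene','3.png'); to(483.5,-324,137,1.745)"
```

```text
t: 5.8
eef_pos: [482.4, -322.0, 150.6]
tcp_rot: [-3.141, -0.0, 1.744]
ft_force: [-0.2, 0.5, -5.0]
opening: 0.185
{'t': 5.8, 'joints': [-0.703, 0.5, 1.742, 0.0, 0.9, -0.875], 'eef_pos': [482.362, -321.971, 150.555], 'tcp_rot': [-3.141, -0.0, 1.744], 'ft_force': [-0.182, 0.543, -5.006], 'moment': [0.016, -0.008, 0.007], 'opening': 0.185}
rows [-0.003  0.     0.014] -0.001
```

View pics/3.png

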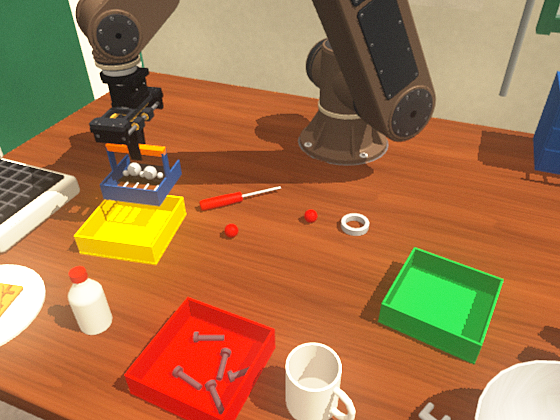

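```bash

python3 -m pendant '[[[0,-0.002,-0.005,0.006,0],[0,-0.002,-0.015,0.013,0],[0,-0.002,-0.015,0.013,0],[0,-0.002,-0.005,0.013,0],[0,-0.002,0.02,0.013,0],[0,-0.002,0.055,0.013,0],[0,-0.002,0.055,0.013,0],[0,-0.002,0.055,0.013,0]]]'
python3 - <<'E'
from h import *
st(); b=grab('scene');cv2.imwrite('pics/4.png',cv2.resize(b['image'][110:270,60:220],None,fx=3.5,fy=3.5,interpolation=2))
E
```

```text
t: 6.65
eef_pos: [538.8, -313.4, 137.3]
tcp_rot: [3.141, -0.0, 1.746]
ft_force: [0.4, 0.1, -6.5]
opening: 0.185
{'t': 6.65, 'joints': [-0.633, 0.571, 1.644, 0.0, 0.927, -0.809], 'eef_pos': [538.768, -313.443, 137.347], 'tcp_rot': [3.141, -0.0, 1.746], 'ft_force': [0.393, 0.061, -6.542], 'moment': [0.013, 0.019, 0.021], 'opening': 0.185}
```

View pics/4.png

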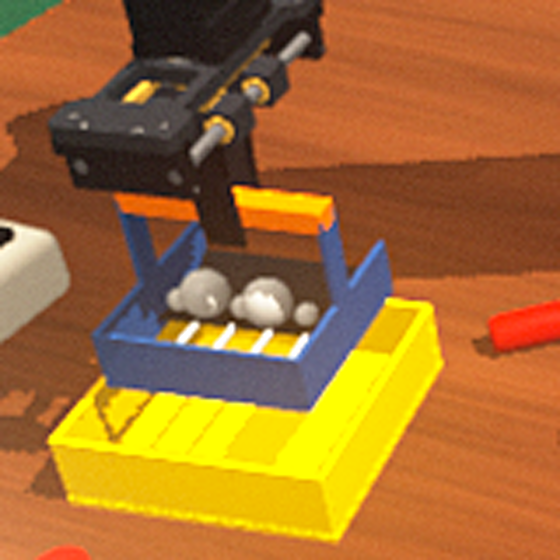

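```bash

python3 -m pendant '[[[0,0,-0.02,0,0],[0,0,-0.05,0,0],[0,0,-0.07,0,0],[0,0,-0.07,0,0],[0,0,-0.055,0,0],[0,0,-0.023,0,0],[0,0,0.022,0,0],[0,0,-0.013,0,0]]]'
python3 -m pendant '[[[0,0,-0.018,0,0],[0,0,-0.026,0,0],[0,0,-0.026,0,0],[0,0,-0.026,0,0],[0,0,-0.026,0,0],[0,0,-0.026,0,0],[0,0,-0.026,0,0],[0,0,-0.026,0,0]]]'
python3 - <<'E'
from h import *
st(); b=grab('scene');cv2.imwrite('pics/5.png',cv2.resize(b['image'][110:270,60:220],None,fx=3.5,fy=3.5,interpolation=2))
E
```

```text
t: 7.5
eef_pos: [533.6, -315.7, 137.6]
tcp_rot: [3.135, 0.004, 1.75]
ft_force: [-2.6, -0.5, -4.6]
opening: 0.192
t: 8.3
eef_pos: [499.4, -320.9, 137.6]
tcp_rot: [3.142, -0.0, 1.745]
ft_force: [0.3, 0.8, -6.7]
opening: 0.186
{'t': 8.3, 'joints': [-0.682, 0.533, 1.72, 0.0, 0.888, -0.857], 'eef_pos': [499.411, -320.866, 137.553], 'tcp_rot': [3.142, -0.0, 1.745], 'ft_force': [0.26, 0.824, -6.726], 'moment': [-0.05, 0.137, -0.04], 'opening': 0.186}
```

View pics/5.png

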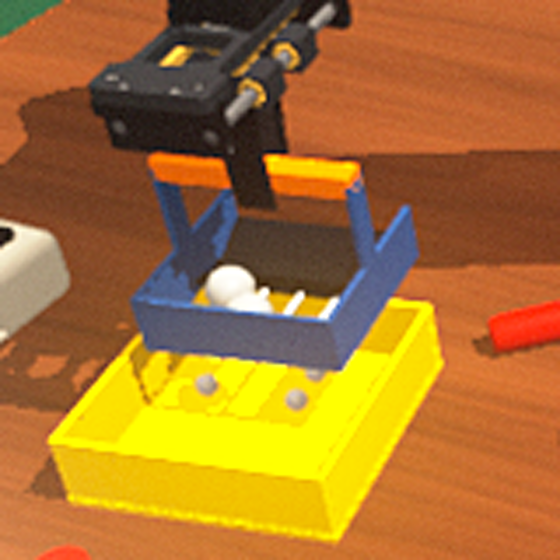

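```bash
python3 -c "
from h import *
to(675,312,152,1.396)"
```

```text
rows [ 0.593  0.283 -0.014] 0.349
```

```bash

python3 -m pendant '[[[0,0.007,0.003,-0.006,0],[0,0.022,0.010,-0.014,0],[0,0.043,0.021,-0.014,0],[0,0.072,0.034,-0.014,0],[0,0.104,0.050,-0.014,0],[0,0.135,0.065,-0.014,0],[0,0.167,0.080,-0.014,0],[0,0.199,0.095,-0.014,0]]]'
python3 -m pendant '[[[0,0.032,0.015,0,0],[0,0.063,0.030,0,0],[0,0.095,0.045,0,0],[0,0.126,0.060,0,0],[0,0.158,0.075,0,0],[0,0.185,0.088,0,0],[0,0.203,0.097,0,0],[0,0.212,0.101,0,0]]]'
python3 -c "
from h import *
st(); to(675,312,152,1.396)"
```

```text
t: 9.15
eef_pos: [558.6, -105.8, 152.5]
tcp_rot: [3.141, 0.0, 1.745]
ft_force: [1.3, -0.3, -5.6]
opening: 0.184
t: 9.95
eef_pos: [620.9, 120.7, 152.3]
tcp_rot: [3.141, -0.0, 1.747]
ft_force: [0.3, 0.4, -5.3]
opening: 0.188
{'t': 9.95, 'joints': [0.087, 0.565, 1.607, 0.001, 0.969, -0.089], 'eef_pos': [620.929, 120.706, 152.299], 'tcp_rot': [3.141, -0.0, 1.747], 'ft_force': [0.313, 0.401, -5.346], 'moment': [0.007, 0.103, -0.018], 'opening': 0.188}
rows [0.179 0.087 0.   ] 0.351
```

```bash

python3 -m pendant '[[[0,0.009,0.004,0,0.02],[0,0.027,0.013,0,0.06],[0,0.054,0.026,0,0.12],[0,0.086,0.042,0,0.19],[0,0.122,0.059,0,0.26],[0,0.154,0.075,0,0.32],[0,0.172,0.084,0,0.35],[0,0.179,0.087,0,0.35]]]'
python3 - <<'E'
from h import *
st(); to(675,312,137,1.396); b=grab('scene'); a=grab('top')
cv2.imwrite('pics/6.png',np.hstack([cv2.resize(b['image'][180:360,330:530],(400,360)),cv2.resize(a['image'][70:250,40:240],(400,360))]))
E
```

```text
t: 10.75
eef_pos: [675.4, 311.2, 151.6]
tcp_rot: [-3.141, -0.0, 1.396]
ft_force: [0.0, -0.1, -5.6]
opening: 0.186
{'t': 10.75, 'joints': [0.343, 0.721, 1.29, 0.0, 1.131, 0.518], 'eef_pos': [675.389, 311.203, 151.618], 'tcp_rot': [-3.141, -0.0, 1.396], 'ft_force': [0.005, -0.135, -5.56], 'moment': [-0.03, 0.171, 0.025], 'opening': 0.186}
rows [ 0.001 -0.001  0.015] -0.0
```

View pics/6.png

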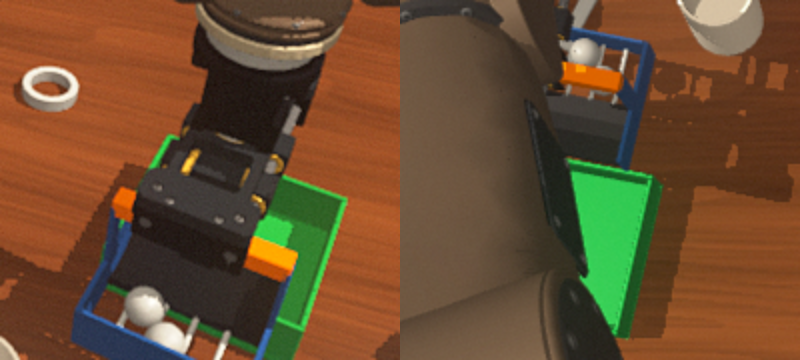

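```bash

python3 -m pendant '[[[0,0,-0.003,0.008,0],[0,0,-0.015,0.014,0],[0,0,-0.040,0.014,0],[0,0,-0.075,0.014,0],[0,0,-0.120,0.014,0],[0,0,-0.080,0.014,0],[0,0,-0.050,0.014,0],[0,0,-0.035,0.014,0]]]'
python3 -m pendant '[[[0,0,0,0,0],[0,0,0,0,0],[0,0,0,0,0],[0,0,0,0,0],[0,0,0,0,0],[0,0,0,0,0],[0,0,0,0,0],[0,0,0,0,0]]]'
python3 - <<'E'
from h import *
st(); b=grab('scene'); a=grab('top')
cv2.imwrite('pics/7.png',np.hstack([cv2.resize(b['image'][180:360,330:530],(400,360)),cv2.resize(a['image'][70:250,40:240],(400,360))]))
E
```

```text
t: 11.65
eef_pos: [642.0, 313.3, 137.9]
tcp_rot: [-3.141, 0.0, 1.394]
ft_force: [-4.3, 0.3, -2.5]
opening: 0.226
t: 12.45
eef_pos: [641.2, 315.4, 137.6]
tcp_rot: [-3.141, -0.0, 1.395]
ft_force: [-0.6, 0.4, -5.2]
opening: 0.224
{'t': 12.45, 'joints': [0.365, 0.692, 1.391, 0.0, 1.059, 0.541], 'eef_pos': [641.245, 315.378, 137.603], 'tcp_rot': [-3.141, -0.0, 1.395], 'ft_force': [-0.588, 0.443, -5.209], 'moment': [-0.137, 0.05, -0.032], 'opening': 0.224}
```

View pics/7.png

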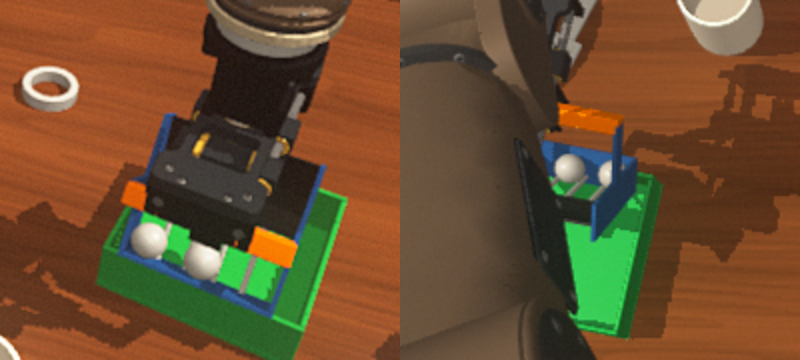

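```bash

python3 -m pendant '[[[0,0,0,-0.010,0],[0,0,-0.006,-0.020,0],[0,0,-0.02,-0.027,0],[0,0,-0.036,-0.027,0],[0,0,-0.052,-0.027,0],[0,0,-0.066,-0.027,0],[0,0,-0.075,-0.027,0],[0,0,-0.078,-0.027,0]]]'
python3 -m pendant '[[[0,0,0,0.006,0],[0,0,0,0.012,0],[0,0,0,0.018,0],[0,0,0,0.024,0],[0,0,0,0.030,0],[0,0,0,0.036,0],[0,0,0,0.042,0],[0,0,0,0.042,0]]]'
python3 - <<'E'
from h import *
st(); to(563.6,331,137,1.396)
E
```

```text
t: 13.35
eef_pos: [563.6, 329.3, 165.2]
tcp_rot: [3.141, -0.0, 1.396]
ft_force: [0.4, -0.7, -5.9]
opening: 0.223
t: 14.15
eef_pos: [564.3, 328.8, 121.6]
tcp_rot: [-3.14, 0.001, 1.395]
ft_force: [-0.1, 1.0, -6.3]
opening: 0.226
{'t': 14.15, 'joints': [0.426, 0.628, 1.577, 0.0, 0.938, 0.602], 'eef_pos': [564.266, 328.773, 121.609], 'tcp_rot': [-3.14, 0.001, 1.395], 'ft_force': [-0.095, 1.028, -6.284], 'moment': [-0.078, -0.149, -0.032], 'opening': 0.226}
rows [ 0.002 -0.001 -0.015] -0.001
```

```bash

python3 -m pendant '[[[0,0,0,-0.015,0],[0,0,0,-0.030,0],[0,0,0,-0.045,0],[0,0,0.005,-0.048,0],[0,0,0.014,-0.048,0],[0,0,0.024,-0.048,0],[0,0,0.030,-0.048,0],[0,0,0.030,-0.048,0]]]'
python3 -m pendant '[[[0,0,0,0.010,0],[0,0,0,0.018,0],[0,0,0,0.025,0],[0,0,0,0.031,0],[0,0,0,0.036,0],[0,0,0,0.040,0],[0,0,0,0.045,0],[0,0,0,0.045,0]]]'
python3 -c "
from h import *
st()"
```

```text
t: 14.95
eef_pos: [595.0, 323.2, 169.7]
tcp_rot: [-3.141, 0.0, 1.394]
ft_force: [0.8, -0.6, -5.4]
opening: 0.225
t: 15.75
eef_pos: [593.9, 323.6, 125.0]
tcp_rot: [-3.141, 0.0, 1.395]
ft_force: [-0.2, -0.6, -5.8]
opening: 0.229
{'t': 15.75, 'joints': [0.401, 0.654, 1.511, 0.0, 0.978, 0.577], 'eef_pos': [593.864, 323.603, 124.97], 'tcp_rot': [-3.141, 0.0, 1.395], 'ft_force': [-0.183, -0.556, -5.834], 'moment': [-0.024, -0.134, -0.034], 'opening': 0.229}
```

```bash
python3 - <<'E'
from h import *
b=grab('scene'); a=grab('top')
cv2.imwrite('pics/8.png',np.hstack([cv2.resize(b['image'][180:360,330:530],(400,360)),cv2.resize(a['image'][70:250,40:240],(400,360))]))
for n,c in(('s',b),('t',a)):
    W=world(c);h=cv2.cvtColor(c['image'],cv2.COLOR_BGR2HSV)
    near=(abs(W[...,0]-590)<130)&(abs(W[...,1]-325)<110)&(W[...,2]>8)
    D=W-np.array([537,336,0]); D=np.stack([D[...,0]*.985-D[...,1]*.174,D[...,0]*.174+D[...,1]*.985,D[...,2]],-1)
    for k,lo,hi in(('or',5,20),('bl',100,130)):
        m=near&(h[...,0]>=lo)&(h[...,0]<=hi)&(h[...,1]>130)&(h[...,2]>60)
        p=D[m]
        if len(p): print(n,k,len(p),np.percentile(p,[2,50,98],axis=0).round().tolist())
        if k=='bl':
            for xx in range(0,200,15):
                q=p[(abs(p[:,0]-xx)<7)]
                if len(q)>3: print(xx,len(q),np.percentile(q[:,1],[5,95]).round(),np.percentile(q[:,2],[5,95]).round())
E
```

```text
s or 880 [[-17.0, -68.0, 84.0], [66.0, 27.0, 143.0], [140.0, 57.0, 401.0]]
s bl 560 [[-28.0, -69.0, 33.0], [32.0, -5.0, 52.0], [48.0, 58.0, 147.0]]
0 39 [-69.  57.] [108. 125.]
15 39 [-65.  57.] [ 30. 115.]
30 164 [-67.  57.] [36. 83.]
45 196 [-66.  57.] [45. 58.]
t or 379 [[43.0, -69.0, 131.0], [59.0, -37.0, 141.0], [94.0, -7.0, 225.0]]
t bl 748 [[-43.0, -69.0, 32.0], [24.0, -66.0, 67.0], [48.0, 30.0, 145.0]]
0 65 [-69. -66.] [ 58. 125.]
15 102 [-69.  27.] [ 30. 114.]
30 155 [-68.  31.] [ 36. 125.]
45 211 [-68.  26.] [ 45. 131.]
```

View pics/8.png

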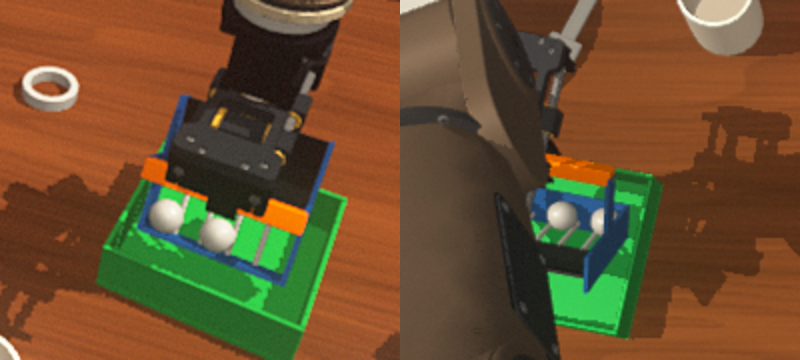

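```bash

python3 -m pendant '[[[0,0,0,-0.015,0],[0,0,0,-0.030,0],[0,0,0.003,-0.045,0],[0,0,0.012,-0.050,0],[0,0,0.027,-0.050,0],[0,0,0.046,-0.050,0],[0,0,0.065,-0.050,0],[0,0,0.084,-0.050,0]]]'
python3 -m pendant '[[[0,0,0.013,0,0],[0,0,0.022,0,0],[0,0,0.025,0.01,0],[0,0,0.025,0.02,0],[0,0,0.025,0.03,0],[0,0,0.025,0.04,0],[0,0,0.025,0.047,0],[0,0,0.025,0.052,0]]]'
python3 -m pendant '[[[0,0,-0.005,0,0],[0,0,-0.015,0,0],[0,0,-0.030,0,0],[0,0,-0.045,0,0],[0,0,-0.060,0,0],[0,0,-0.075,0,0],[0,0,-0.09,0,0],[0,0,-0.1,0,0]]]'
python3 -c "
from h import *
st()"
```

```text
t: 16.65
eef_pos: [678.1, 308.7, 176.3]
tcp_rot: [3.141, -0.0, 1.395]
ft_force: [-0.2, -0.7, -6.0]
opening: 0.224
t: 17.45
eef_pos: [701.1, 304.7, 122.8]
tcp_rot: [-3.141, 0.0, 1.395]
ft_force: [0.8, 0.2, -6.3]
opening: 0.227
t: 18.25
eef_pos: [604.0, 323.5, 130.7]
tcp_rot: [3.133, -0.006, 1.395]
ft_force: [-4.0, 1.1, 16.5]
opening: 0.203
{'t': 18.25, 'joints': [0.395, 0.655, 1.49, 0.0, 0.986, 0.571], 'eef_pos': [603.967, 323.461, 130.698], 'tcp_rot': [3.133, -0.006, 1.395], 'ft_force': [-3.992, 1.054, 16.479], 'moment': [0.005, 0.786, 0.123], 'opening': 0.203}
```

```bash

python3 -m pendant '[[[0,0,-0.005,0,0],[0,0,-0.010,0,0],[0,0,-0.015,0,0],[0,0,-0.020,0,0],[0,0,-0.025,0,0],[0,0,-0.030,0,0],[0,0,-0.033,0,0],[0,0,-0.033,0,0]]]'
python3 - <<'E'
from h import *
st(); b=grab('scene'); a=grab('top')
cv2.imwrite('pics/9.png',np.hstack([cv2.resize(b['image'][180:360,330:530],(400,360)),cv2.resize(a['image'][70:250,40:240],(400,360))]))
E
```

```text
t: 19.05
eef_pos: [570.1, 327.9, 123.9]
tcp_rot: [-3.141, -0.0, 1.395]
ft_force: [1.9, -1.4, 6.8]
opening: 0.189
{'t': 19.05, 'joints': [0.422, 0.63, 1.564, 0.0, 0.947, 0.597], 'eef_pos': [570.142, 327.904, 123.854], 'tcp_rot': [-3.141, -0.0, 1.395], 'ft_force': [1.897, -1.368, 6.807], 'moment': [-0.266, -0.788, 0.019], 'opening': 0.189}
```

View pics/9.png

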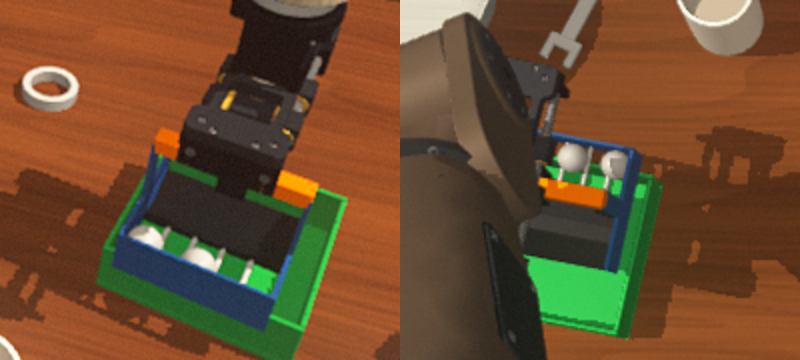

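```bash

python3 -m pendant '[[[0,0,0,0.003,0],[0,0,0,0.006,0],[0,0,-0.003,0.009,0],[0,0,-0.006,0.012,0],[0,0,-0.01,0.015,0],[0,0,-0.013,0.017,0],[0,0,-0.016,0.019,0],[0,0,-0.018,0.020,0]]]'
python3 - <<'E'
from h import *
st(); b=grab('scene'); a=grab('top')
for n,c in(('s',b),('t',a)):
    W=world(c);h=cv2.cvtColor(c['image'],cv2.COLOR_BGR2HSV)
    D=W-np.array([537,336,0]); D=np.stack([D[...,0]*.985-D[...,1]*.174,D[...,0]*.174+D[...,1]*.985,D[...,2]],-1)
    m=(h[...,0]>=100)&(h[...,0]<=130)&(h[...,1]>130)&(h[...,2]>60)&(abs(D[...,0])<190)&(abs(D[...,1])<80)
    p=D[m]
    for xx in range(-100,160,20):
        q=p[(abs(p[:,0]-xx)<6)]
        if len(q)>3: print(n,xx,len(q),np.percentile(q[:,2],[3,97]).round())
E
```

```text
t: 19.95
eef_pos: [549.0, 331.9, 104.7]
tcp_rot: [-3.135, 0.001, 1.395]
ft_force: [-16.0, 3.0, 19.5]
opening: 0.217
{'t': 19.95, 'joints': [0.44, 0.635, 1.619, 0.003, 0.894, 0.613], 'eef_pos': [548.959, 331.876, 104.737], 'tcp_rot': [-3.135, 0.001, 1.395], 'ft_force': [-16.035, 2.951, 19.513], 'moment': [0.39, 2.445, 0.015], 'opening': 0.217}
s -20 8 [51. 59.]
s 0 21 [32. 64.]
s 20 27 [ 34. 182.]
s 40 39 [47. 88.]
s 60 19 [79. 83.]
s 80 24 [85. 91.]
s 100 944 [56. 79.]
t -20 19 [31. 61.]
t 0 25 [31. 66.]
t 20 36 [ 49. 119.]
t 40 16 [50. 82.]
t 60 15 [ 60. 161.]
t 80 11 [86. 93.]
t 100 5 [69. 81.]
```

```bash
cat > t.py <<'E'
from h import *
def look():
    st(); c=grab('top')
    W=world(c);h=cv2.cvtColor(c['image'],cv2.COLOR_BGR2HSV)
    D=W-np.array([537,336,0]); D=np.stack([D[...,0]*.985-D[...,1]*.174,D[...,0]*.174+D[...,1]*.985,D[...,2]],-1)
    m=(h[...,0]>=100)&(h[...,0]<=130)&(h[...,1]>130)&(h[...,2]>60)&(abs(D[...,0])<190)&(abs(D[...,1])<80)
    p=D[m]
    print([(xx,*np.percentile(q[:,2],[5,90]).round()) for xx in range(-100,160,20) for q in [p[abs(p[:,0]-xx)<6]] if len(q)>3])
    for n in('top','scene'):
        c=grab(n); W=world(c); im=c['image'].astype(int)
        D=W-np.array([537,336,0]); D=np.stack([D[...,0]*.985-D[...,1]*.174,D[...,0]*.174+D[...,1]*.985,D[...,2]],-1)
        m=((im.max(2)-im.min(2)<25)&(im.min(2)>110)&(abs(D[...,0])<110)&(abs(D[...,1])<75)&(D[...,2]<110)&(D[...,2]>8)).astype(np.uint8)
        k,l,s,_=cv2.connectedComponentsWithStats(m)
        for i in range(1,k):
            if s[i,4]>12: print(n,'ball?',s[i,4],np.median(D[l==i],0).round())
look()
E
python3 -m pendant '[[[0,0,0,0.002,0],[0,0,0,0.004,0],[0,0,0,0.006,0],[0,0,-0.001,0.008,0],[0,0,-0.002,0.010,0],[0,0,-0.002,0.012,0],[0,0,-0.002,0.012,0],[0,0,-0.002,0.012,0]]]'
python3 t.py
```

```text
t: 20.85
eef_pos: [540.6, 333.2, 92.7]
tcp_rot: [-3.123, 0.005, 1.395]
ft_force: [-51.2, 12.6, 41.3]
opening: 0.228
{'t': 20.85, 'joints': [0.445, 0.646, 1.636, 0.009, 0.878, 0.615], 'eef_pos': [540.641, 333.201, 92.669], 'tcp_rot': [-3.123, 0.005, 1.395], 'ft_force': [-51.212, 12.567, 41.258], 'moment': [1.97, 8.855, -0.123], 'opening': 0.228}
[(-20, np.float64(24.0), np.float64(46.0)), (0, np.float64(22.0), np.float64(55.0)), (20, np.float64(36.0), np.float64(103.0)), (40, np.float64(43.0), np.float64(74.0)), (60, np.float64(47.0), np.float64(85.0)), (80, np.float64(87.0), np.float64(95.0)), (100, np.float64(66.0), np.float64(75.0))]
top ball? 43 [ 48. -12.  65.]
top ball? 17 [ 57. -18.  47.]
top ball? 34 [-65. -57.  30.]
scene ball? 65 [51. -4. 67.]
```

```bash

python3 -m pendant '[[[0,0,0,-0.006,0],[0,0,-0.002,-0.012,0],[0,0,-0.004,-0.020,0],[0,0,-0.006,-0.028,0],[0,0,-0.008,-0.036,0],[0,0,-0.01,-0.04,0],[0,0,-0.01,-0.04,0],[0,0,-0.01,-0.04,0]]]'
python3 t.py
```

```text
t: 21.8
eef_pos: [540.9, 333.0, 131.5]
tcp_rot: [-3.141, 0.0, 1.395]
ft_force: [-0.5, 0.6, -4.9]
opening: 0.22
{'t': 21.8, 'joints': [0.448, 0.593, 1.618, 0.0, 0.931, 0.624], 'eef_pos': [540.897, 333.021, 131.535], 'tcp_rot': [-3.141, 0.0, 1.395], 'ft_force': [-0.479, 0.586, -4.912], 'moment': [-0.063, 0.198, -0.02], 'opening': 0.22}
[(-20, np.float64(56.0), np.float64(87.0)), (0, np.float64(59.0), np.float64(94.0)), (20, np.float64(71.0), np.float64(139.0)), (40, np.float64(80.0), np.float64(109.0)), (60, np.float64(85.0), np.float64(117.0)), (80, np.float64(122.0), np.float64(128.0)), (100, np.float64(100.0), np.float64(103.0))]
top ball? 44 [ 45. -13. 100.]
top ball? 16 [ 52. -18.  83.]
top ball? 35 [-63. -58.  30.]
scene ball? 33 [-63. -47.  33.]
scene ball? 23 [ 52. -12.  98.]
scene ball? 51 [ 47.  -3. 103.]
```

```bash

python3 -m pendant '[[[0,0,0.01,-0.005,0],[0,0,0.03,-0.005,0],[0,0,0.045,-0.005,0],[0,0,0.045,-0.005,0],[0,0,0.033,-0.005,0],[0,0,0.008,-0.005,0],[0,0,-0.02,-0.005,0],[0,0,-0.02,-0.005,0]]]'
python3 -m pendant '[[[0,0,0,0,0],[0,0,0,0,0],[0,0,0,0,0],[0,0,0,0,0],[0,0,0,0,0],[0,0,0,0,0],[0,0,0,0,0],[0,0,0,0,0]]]'
python3 t.py
```

```text
t: 22.75
eef_pos: [517.0, 337.3, 136.9]
tcp_rot: [-3.139, 0.001, 1.397]
ft_force: [0.6, -0.0, -4.5]
opening: 0.202
t: 23.55
eef_pos: [521.3, 336.6, 136.6]
tcp_rot: [3.142, -0.0, 1.395]
ft_force: [-0.2, -0.1, -4.0]
opening: 0.188
{'t': 23.55, 'joints': [0.467, 0.568, 1.652, 0.0, 0.921, 0.643], 'eef_pos': [521.311, 336.612, 136.623], 'tcp_rot': [3.142, -0.0, 1.395], 'ft_force': [-0.169, -0.111, -4.001], 'moment': [-0.107, 0.096, 0.036], 'opening': 0.188}
[(-80, np.float64(73.0), np.float64(99.0)), (-60, np.float64(71.0), np.float64(101.0)), (-40, np.float64(71.0), np.float64(100.0)), (-20, np.float64(75.0), np.float64(142.0)), (0, np.float64(69.0), np.float64(100.0)), (20, np.float64(72.0), np.float64(100.0)), (40, np.float64(68.0), np.float64(100.0))]
top ball? 25 [ 6. -8. 93.]
scene ball? 21 [ 2. -1. 93.]
scene ball? 25 [ 10. -12.  87.]
```

```bash
python3 - <<'E'
from h import *
F=[]
for i in range(10):
    b=grab('scene'); F.append(env.state()['ft_force'])
print(np.mean(F,0),np.std(F,0))
a=grab('top')
cv2.imwrite('pics/10.png',np.hstack([cv2.resize(b['image'][200:360,360:520],(400,400),interpolation=2),cv2.resize(a['image'][110:250,60:200],(400,400),interpolation=2)]))
E
```

```text
[-0.24839537  0.16750619 -4.62940377] [0.41779269 0.34084932 0.43323779]
```

View pics/10.png

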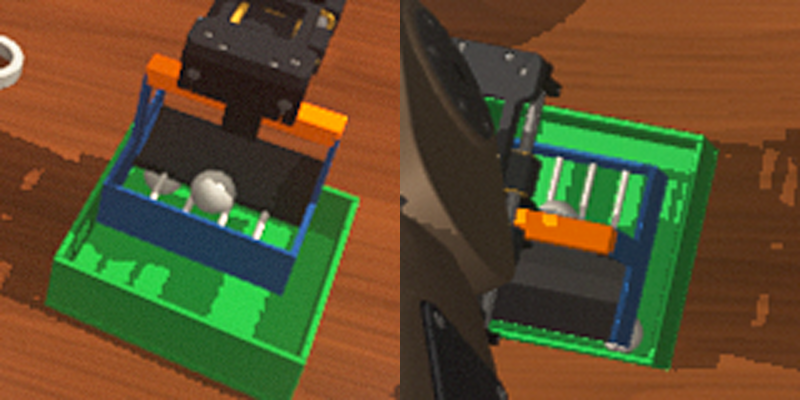

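```bash

python3 -m pendant '[[[0,0,-0.01,-0.01,0],[0,0,-0.03,-0.02,0],[0,0,-0.055,-0.02,0],[0,0,-0.070,-0.02,0],[0,0,-0.070,-0.02,0],[0,0,-0.06,-0.02,0],[0,0,-0.035,-0.02,0],[0,0,0,-0.02,0]]]'
python3 -m pendant '[[[0,0,0.046,0,0],[0,0,0.094,0,0],[0,0,0.047,0,0],[0,0,0.012,0,0],[0,0,-0.008,0,0],[0,0,-0.014,0,0],[0,0,-0.014,0,0],[0,0,-0.014,0,0]]]'
python3 - <<'E'
from t import *
print(np.mean([ (grab('scene'),env.state()['ft_force'])[1] for i in range(8)],0))
E
```

```text
t: 25.05
eef_pos: [522.7, 336.5, 156.9]
tcp_rot: [3.141, -0.0, 1.396]
ft_force: [0.2, 1.0, -4.6]
opening: 0.187
t: 25.85
eef_pos: [509.1, 338.9, 156.7]
tcp_rot: [3.141, -0.001, 1.394]
ft_force: [0.0, 0.1, -5.5]
opening: 0.188
{'t': 25.85, 'joints': [0.479, 0.533, 1.657, -0.0, 0.95, 0.656], 'eef_pos': [509.055, 338.912, 156.731], 'tcp_rot': [3.141, -0.001, 1.394], 'ft_force': [0.01, 0.133, -5.482], 'moment': [-0.06, 0.142, 0.028], 'opening': 0.188}
[(-80, np.float64(89.0), np.float64(119.0)), (-60, np.float64(90.0), np.float64(118.0)), (-40, np.float64(91.0), np.float64(145.0)), (-20, np.float64(91.0), np.float64(158.0)), (0, np.float64(91.0), np.float64(118.0)), (20, np.float64(91.0), np.float64(118.0)), (40, np.float64(114.0), np.float64(119.0))]
top ball? 29 [-67. -59.  30.]
[ 0.00621036  0.02047907 -4.64761185]
```

```bash

python3 -m pendant '[[[0,0,0.015,0,0],[0,0,0.04,0,0],[0,0,0.07,0,0],[0,0,0.1,0,0],[0,0,0.13,0,0],[0,0,0.148,0,0],[0,0,0.155,0,0],[0,0,0.155,0,0]]]'
python3 -m pendant '[[[0,0,-0.015,0,0],[0,0,-0.05,0,0],[0,0,-0.098,0,0],[0,0,-0.098,0,0],[0,0,-0.098,0,0],[0,0,-0.098,0,0],[0,0,-0.098,0,0],[0,0,-0.098,0,0]]]'
cat >> h.py <<'E'
def ball():
    for n in('top','scene'):
        c=grab(n); W=world(c); im=c['image'].astype(int); s=env.state(); g=np.array(s['eef_pos'])-[0,0,-19]
        D=W-g; D=np.stack([D[...,0]*.985-D[...,1]*.174,D[...,0]*.174+D[...,1]*.985,D[...,2]],-1)
        m=((im.max(2)-im.min(2)<30)&(im.min(2)>100)&(abs(D[...,0])<90)&(abs(D[...,1])<62)&(D[...,2]<-25)&(D[...,2]>-98)).astype(np.uint8)
        k,l,q,_=cv2.connectedComponentsWithStats(m)
        for i in range(1,k):
            if q[i,4]>8: print(n,'rel grip',q[i].tolist(),np.median(D[l==i],0).round(),D[l==i][:,2].max().round())
E
python3 - <<'E'
from h import *
ball(); st(); print(np.mean([ (grab('scene'),env.state()['ft_force'])[1] for i in range(8)],0))
E
```

```text
t: 27.2
eef_pos: [660.7, 311.4, 156.0]
tcp_rot: [-3.141, 0.0, 1.394]
ft_force: [-0.1, -0.2, -4.6]
opening: 0.186
t: 28.0
eef_pos: [564.1, 328.9, 156.5]
tcp_rot: [3.142, -0.0, 1.394]
ft_force: [-0.6, 0.2, -4.8]
opening: 0.189
top rel grip [111, 142, 13, 19, 67] [ 28.  -1. -66.] -59.0
top rel grip [127, 145, 4, 11, 18] [ 50. -15. -87.] -81.0
top rel grip [137, 154, 4, 11, 19] [ 34. -39. -86.] -82.0
scene rel grip [430, 278, 19, 22, 190] [ 26.  -2. -68.] -61.0
scene rel grip [415, 280, 5, 5, 9] [ 16. -39. -88.] -86.0
scene rel grip [460, 293, 4, 5, 12] [  6.  32. -87.] -86.0
scene rel grip [457, 299, 4, 7, 9] [ 23.  32. -86.] -84.0
{'t': 28.1, 'joints': [0.427, 0.588, 1.548, 0.0, 1.005, 0.603], 'eef_pos': [563.938, 328.88, 156.388], 'tcp_rot': [-3.141, 0.0, 1.394], 'ft_force': [-0.49, 0.512, -4.711], 'moment': [-0.095, 0.059, -0.006], 'opening': 0.19}
[-0.01177857  0.01623915 -4.76075665]
```

```bash

python3 -m pendant '[[[0,0,0,0.01,0],[0,0,0,0.02,0],[0,0,0,0.03,0],[0,0,0,0.036,0],[0,0,0,0.039,0],[0,0,0,0.042,0],[0,0,0,0.045,0],[0,0,0,0.048,0]]]'
python3 t.py; python3 -c "
from h import *
ball()"
```

```text
t: 29.3
eef_pos: [561.2, 330.9, 112.6]
tcp_rot: [-3.139, -0.002, 1.395]
ft_force: [-28.5, 3.1, 41.0]
opening: 0.194
{'t': 29.3, 'joints': [0.43, 0.636, 1.59, 0.004, 0.916, 0.603], 'eef_pos': [561.175, 330.876, 112.551], 'tcp_rot': [-3.139, -0.002, 1.395], 'ft_force': [-28.504, 3.139, 40.955], 'moment': [0.401, 4.519, -0.112], 'opening': 0.194}
[(-20, np.float64(48.0), np.float64(77.0)), (0, np.float64(52.0), np.float64(78.0)), (20, np.float64(50.0), np.float64(122.0)), (40, np.float64(58.0), np.float64(93.0)), (60, np.float64(72.0), np.float64(85.0)), (80, np.float64(83.0), np.float64(89.0)), (100, np.float64(64.0), np.float64(86.0))]
top ball? 32 [ 53. -12.  75.]
top ball? 36 [-63. -58.  29.]
scene ball? 18 [-60. -46.  31.]
scene ball? 46 [50. -2. 78.]
scene ball? 14 [60. -6. 68.]
top rel grip [116, 143, 20, 25, 143] [ 32.  -9. -61.] -49.0
top rel grip [141, 148, 6, 23, 41] [ 46. -41. -74.] -67.0
top rel grip [133, 222, 8, 4, 11] [-87. -52. -97.] -94.0
scene rel grip [426, 293, 18, 21, 180] [ 30.  -4. -58.] -50.0
scene rel grip [410, 297, 5, 5, 10] [ 27. -41. -76.] -75.0
scene rel grip [452, 311, 5, 9, 13] [ 23.  30. -77.] -75.0
```

```bash

python3 -m pendant '[[[0,0,0,-0.02,0],[0,0,0.0,-0.04,0],[0,0,0.015,-0.05,0],[0,0,0.04,-0.05,0],[0,0,0.07,-0.05,0],[0,0,0.095,-0.05,0],[0,0,0.11,-0.05,0],[0,0,0.115,-0.05,0]]]'
python3 -m pendant '[[[0,0,0,0,0],[0,0,-0.015,0,0],[0,0,-0.050,0,0],[0,0,-0.096,0,0],[0,0,-0.071,0,0],[0,0,-0.057,0,0],[0,0,-0.052,0,0],[0,0,-0.052,0,0]]]'
python3 -c "
from h import *
ball();st();ball();print(np.mean([ (grab('scene'),env.state()['ft_force'])[1] for i in range(6)],0))"
```

```text
t: 30.35
eef_pos: [677.8, 308.2, 156.9]
tcp_rot: [-3.141, 0.001, 1.394]
ft_force: [0.1, -0.2, -4.8]
opening: 0.186
t: 31.15
eef_pos: [625.3, 318.1, 158.4]
tcp_rot: [-3.141, 0.0, 1.395]
ft_force: [0.3, 0.5, -4.8]
opening: 0.188
top rel grip [118, 112, 14, 15, 115] [ 35.  -6. -58.] -53.0
top rel grip [133, 114, 4, 14, 22] [ 48. -16. -80.] -77.0
top rel grip [144, 116, 5, 15, 25] [ 45. -40. -81.] -78.0
scene rel grip [400, 300, 8, 12, 21] [ 22. -41. -82.] -81.0
scene rel grip [414, 309, 20, 11, 131] [ 41.  -4. -59.] -55.0
scene rel grip [434, 309, 4, 7, 16] [  9.   7. -80.] -79.0
scene rel grip [449, 315, 4, 6, 12] [  7.  31. -81.] -79.0
scene rel grip [419, 318, 13, 6, 13] [ 49.   1. -64.] -62.0
scene rel grip [445, 322, 6, 9, 15] [ 26.  31. -81.] -80.0
{'t': 31.25, 'joints': [0.377, 0.653, 1.411, 0.0, 1.079, 0.553], 'eef_pos': [624.836, 318.195, 158.425], 'tcp_rot': [-3.141, 0.0, 1.395], 'ft_force': [0.591, -0.461, -5.08], 'moment': [-0.079, 0.144, -0.029], 'opening': 0.188}
top rel grip [119, 112, 14, 15, 138] [ 38.  -6. -59.] -53.0
top rel grip [132, 114, 5, 14, 24] [ 46. -16. -80.] -75.0
top rel grip [144, 117, 5, 15, 25] [ 44. -40. -81.] -75.0
scene rel grip [403, 297, 6, 8, 16] [ 10. -41. -81.] -79.0
scene rel grip [414, 305, 24, 16, 135] [ 42.  -2. -59.] -55.0
scene rel grip [445, 315, 9, 16, 28] [ 16.  31. -81.] -79.0
scene rel grip [417, 317, 15, 7, 15] [ 50.  -1. -62.] -59.0
[-0.19583625  0.10384253 -4.44003448]
```

```bash

python3 -m pendant '[[[0,0,-0.01,0,0],[0,0,-0.03,0,0],[0,0,-0.05,0,0],[0,0,-0.065,0.005,0],[0,0,-0.073,0.012,0],[0,0,-0.076,0.020,0],[0,0,-0.078,0.027,0],[0,0,-0.078,0.031,0]]]'
python3 -m pendant '[[[0,0,0.004,0,0],[0,0,0.022,0,0],[0,0,0.022,0.005,0],[0,0,0.016,0.016,0],[0,0,0.009,0.024,0],[0,0,0.003,0.030,0],[0,0,0.001,0.033,0],[0,0,0.001,0.033,0]]]'
python3 t.py
```

```text
t: 32.45
eef_pos: [548.8, 331.6, 126.6]
tcp_rot: [-3.141, 0.0, 1.395]
ft_force: [-0.3, 0.6, -4.6]
opening: 0.189
t: 33.25
eef_pos: [545.8, 332.7, 96.6]
tcp_rot: [-3.136, 0.0, 1.395]
ft_force: [-25.1, 2.3, 27.3]
opening: 0.212
{'t': 33.25, 'joints': [0.443, 0.641, 1.632, 0.004, 0.873, 0.616], 'eef_pos': [545.784, 332.699, 96.57], 'tcp_rot': [-3.136, 0.0, 1.395], 'ft_force': [-25.098, 2.3, 27.325], 'moment': [0.402, 4.188, 0.011], 'opening': 0.212}
[(-20, np.float64(28.0), np.float64(58.0)), (0, np.float64(38.0), np.float64(63.0)), (20, np.float64(41.0), np.float64(120.0)), (40, np.float64(45.0), np.float64(79.0)), (60, np.float64(66.0), np.float64(85.0)), (80, np.float64(86.0), np.float64(93.0))]
top ball? 43 [ 34. -12.  71.]
top ball? 36 [-64. -58.  30.]
scene ball? 24 [ 33. -17.  61.]
scene ball? 19 [24. -6. 68.]
scene ball? 18 [30. -3. 67.]
```

```bash

python3 -m pendant '[[[0,0,0,0,0],[0,0,0,0,0],[0,0,-0.002,0.003,0],[0,0,-0.004,0.005,0],[0,0,-0.004,0.005,0],[0,0,-0.004,0.005,0],[0,0,-0.004,0.005,0],[0,0,-0.004,0.005,0]]]'
python3 t.py; python3 -c "
from h import *
ball()"
```

```text
t: 34.2
eef_pos: [541.5, 333.4, 91.6]
tcp_rot: [-3.135, 0.001, 1.395]
ft_force: [-29.1, 3.4, 26.4]
opening: 0.222
{'t': 34.2, 'joints': [0.447, 0.644, 1.643, 0.004, 0.86, 0.62], 'eef_pos': [541.521, 333.362, 91.554], 'tcp_rot': [-3.135, 0.001, 1.395], 'ft_force': [-29.112, 3.404, 26.405], 'moment': [0.579, 4.596, 0.06], 'opening': 0.222}
[(-20, np.float64(26.0), np.float64(53.0)), (0, np.float64(29.0), np.float64(76.0)), (20, np.float64(38.0), np.float64(109.0)), (40, np.float64(44.0), np.float64(77.0)), (60, np.float64(60.0), np.float64(85.0)), (80, np.float64(86.0), np.float64(94.0)), (100, np.float64(67.0), np.float64(70.0))]
top ball? 36 [-65. -13.  30.]
top ball? 37 [-64. -58.  30.]
top rel grip [120, 146, 4, 22, 28] [ 62.   7. -57.] -48.0
top rel grip [132, 148, 3, 16, 25] [ 68. -17. -54.] -47.0
top rel grip [144, 151, 3, 10, 13] [ 73. -41. -51.] -48.0
top rel grip [143, 161, 2, 8, 9] [ 56. -41. -60.] -56.0
top rel grip [130, 165, 3, 9, 13] [ 44. -17. -64.] -60.0
top rel grip [111, 216, 12, 13, 121] [-70.  -8. -80.] -72.0
top rel grip [131, 220, 13, 13, 111] [-70. -51. -80.] -72.0
scene rel grip [418, 265, 15, 12, 82] [-60. -46. -85.] -78.0
scene rel grip [442, 281, 11, 5, 19] [-57.  -1. -91.] -87.0
```

```bash

python3 -m pendant '[[[0,0,0,-0.008,0],[0,0,0,-0.018,0],[0,0,0,-0.030,0],[0,0,0,-0.045,0],[0,0,0,-0.06,0],[0,0,0,-0.073,0],[0,0,0,-0.08,0],[0,0,0,-0.08,0]]]'
python3 -c "
from h import *
st();print(np.mean([ (grab('scene'),env.state()['ft_force'])[1] for i in range(6)],0)); to(540,60,160,1.395)"
```

```text
t: 35.25
eef_pos: [546.3, 332.3, 170.7]
tcp_rot: [3.14, -0.001, 1.395]
ft_force: [-0.4, -0.4, -3.5]
opening: 0.219
{'t': 35.25, 'joints': [0.443, 0.554, 1.571, 0.0, 1.014, 0.619], 'eef_pos': [546.259, 332.334, 170.718], 'tcp_rot': [3.14, -0.001, 1.395], 'ft_force': [-0.355, -0.391, -3.512], 'moment': [0.002, 0.073, -0.031], 'opening': 0.219}
[-0.08704245  0.20626751 -4.02661907]
rows [-0.269  0.042  0.009] -0.0
```

```bash

python3 -m pendant '[[[0,-0.01,0.002,0,0],[0,-0.035,0.006,0,0],[0,-0.075,0.012,0,0],[0,-0.12,0.019,0,0],[0,-0.165,0.026,0,0],[0,-0.21,0.033,0,0],[0,-0.245,0.039,0,0],[0,-0.265,0.042,0,0]]]'
python3 -m pendant '[[[0,-0.004,0,0.01,0],[0,-0.004,0,0.025,0],[0,-0.004,0,0.040,0],[0,-0.004,0,0.055,0],[0,-0.004,0,0.065,0],[0,-0.004,0,0.073,0],[0,-0.004,0,0.08,0],[0,-0.004,0,0.085,0]]]'
python3 -c "
from h import *
st()"
```

```text
t: 36.35
eef_pos: [540.4, 60.9, 169.7]
tcp_rot: [-3.142, 0.0, 1.393]
ft_force: [0.2, 1.2, -3.3]
opening: 0.218
t: 37.15
eef_pos: [540.1, 60.2, 84.2]
tcp_rot: [3.142, -0.0, 1.395]
ft_force: [-0.2, 0.1, -3.5]
opening: 0.214
{'t': 37.15, 'joints': [-0.011, 0.549, 1.888, 0.0, 0.704, 0.165], 'eef_pos': [540.142, 60.191, 84.21], 'tcp_rot': [3.142, -0.0, 1.395], 'ft_force': [-0.233, 0.107, -3.521], 'moment': [-0.04, 0.086, -0.032], 'opening': 0.214}
```

```bash

python3 -m pendant '[[[0,0,0,0.002,0],[0,0,0,0.004,0],[0,0,0,0.006,0],[0,0,0,0.008,0],[0,0,0,0.010,0],[0,0,0,0.012,0],[0,0,0,0.013,0],[0,0,0,0.013,0]]]'
python3 - <<'E'
from h import *
st(); c=grab('scene'); a=grab('top')
h=cv2.cvtColor(c['image'],cv2.COLOR_BGR2HSV)
W=world(c); D=W-np.array([540,60,0]); D=np.stack([D[...,0]*.985-D[...,1]*.174,D[...,0]*.174+D[...,1]*.985,D[...,2]],-1)
m=(h[...,0]>=100)&(h[...,0]<=130)&(h[...,1]>130)&(h[...,2]>60)&(abs(D[...,0])<120)&(abs(D[...,1])<90)
p=D[m]
print([(xx,len(q),*np.percentile(q[:,2],[3,97]).round().tolist()) for xx in range(-100,120,20) for q in [p[abs(p[:,0]-xx)<6]] if len(q)>3])
E
```

```text
t: 37.95
eef_pos: [547.7, 59.4, 76.8]
tcp_rot: [3.122, -0.003, 1.395]
ft_force: [13.6, -4.9, 32.2]
opening: 0.211
{'t': 37.95, 'joints': [-0.012, 0.563, 1.888, -0.001, 0.671, 0.165], 'eef_pos': [547.689, 59.365, 76.774], 'tcp_rot': [3.122, -0.003, 1.395], 'ft_force': [13.618, -4.865, 32.235], 'moment': [-0.847, -2.476, -0.002], 'opening': 0.211}
[(-20, 46, 9.0, 41.0), (0, 48, 12.0, 47.0), (20, 105, 20.0, 101.0), (40, 49, 23.0, 59.0), (60, 55, 29.0, 65.0), (80, 196, 40.0, 72.0), (100, 26, 37.0, 42.0)]
```

```bash

python3 -m pendant '[[[0,0,0.005,-0.002,0],[0,0,0.012,-0.002,0],[0,0,0.02,-0.002,0],[0,0,0.028,-0.002,0],[0,0,0.036,-0.001,0],[0,0,0.044,0,0],[0,0,0.05,0.001,0],[0,0,0.05,0.001,0]]]'
python3 -c "
from h import *
st()"
```

```text
t: 38.85
eef_pos: [590.0, 51.1, 70.2]
tcp_rot: [-3.142, -0.0, 1.395]
ft_force: [0.2, 0.6, -3.4]
opening: 0.19
{'t': 38.85, 'joints': [-0.025, 0.622, 1.776, 0.0, 0.744, 0.151], 'eef_pos': [589.983, 51.138, 70.167], 'tcp_rot': [-3.142, -0.0, 1.395], 'ft_force': [0.173, 0.593, -3.438], 'moment': [-0.106, 0.098, -0.046], 'opening': 0.19}
```

```bash

python3 -m pendant '[[[0,0,0,0.001,0],[0,0,0,0.002,0],[0,0,0,0.003,0],[0,0,0,0.003,0],[0.35,0,0,0.003,0],[0.35,0,0,0.003,0],[0.35,0,0,0.003,0],[0.35,0,0,0.003,0]]]'
python3 -m pendant '[[[0.5,0,0,0,0],[0.5,0,0,0,0],[0.5,0,0,-0.01,0],[0.5,0,0,-0.03,0],[0.5,0,0,-0.06,0],[0.5,0,0,-0.1,0],[0.5,0,0,-0.14,0],[0.5,0,0,-0.17,0]]]'
python3 -c "
from h import *
to(450,300,240)"
```

```text
t: 39.65
eef_pos: [589.3, 51.3, 67.7]
tcp_rot: [-3.141, -0.0, 1.395]
ft_force: [-0.5, 0.1, -0.2]
opening: 0.346
t: 40.45
eef_pos: [589.5, 51.3, 241.0]
tcp_rot: [3.139, -0.001, 1.395]
ft_force: [0.1, 1.1, 0.3]
opening: 0.497
rows [ 0.22  -0.181  0.001] 0
```

```bash

python3 -m pendant '[[[0.5,0.364,-0.41,0,0],[0.5,0.364,-0.41,0,0],[0.5,0.364,-0.41,0,0],[0.5,0.364,-0.41,0,0],[0.5,0.364,-0.41,0,0],[0.5,0.364,-0.41,0,0],[0.5,0.364,-0.41,0,0],[0.5,0.364,-0.41,0,0]]]'
python3 -m pendant '[[[0.5,0.1,-0.105,0,0],[0.5,0.1,-0.105,0,0],[0.5,0.1,-0.105,0,0],[0.5,0.1,-0.105,0,0],[0.5,0.1,-0.105,0,0],[0.5,0.1,-0.105,0,0],[0.5,0.1,-0.105,0,0],[0.5,0.1,-0.105,0,0]]]'
python3 - <<'E'
from h import *
a=grab('top'); b=grab('scene')
cv2.imwrite('pics/11.png',np.vstack([cv2.resize(a['image'][120:260,50:500],(750,233),interpolation=2),cv2.resize(b['image'][160:370,60:530],(750,335),interpolation=2)]))
st()
E
```

```text
t: 41.25
eef_pos: [339.8, 366.4, 238.6]
tcp_rot: [3.141, -0.001, 1.395]
ft_force: [0.4, 0.7, -0.1]
opening: 0.499
t: 42.05
eef_pos: [256.3, 481.3, 237.9]
tcp_rot: [3.141, -0.0, 1.393]
ft_force: [0.1, 0.3, -0.3]
opening: 0.502
{'t': 42.15, 'joints': [0.961, 0.354, 1.725, -0.0, 1.063, 1.138], 'eef_pos': [256.062, 481.515, 237.791], 'tcp_rot': [3.141, -0.0, 1.394], 'ft_force': [-0.058, -0.854, 0.16], 'moment': [-0.129, 0.048, 0.006], 'opening': 0.498}
```

View pics/11.png

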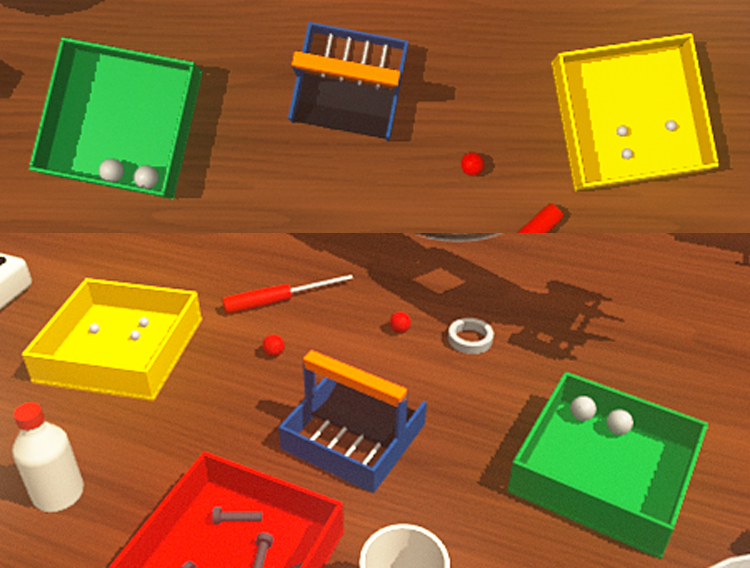

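The last picture shows the three small balls in the yellow tray, around (640,135) in the top view. Both large balls are in the green tray, around (130,173), and the empty sieve stands upright between the trays, around (348,80).

```bash
python3 -c "
from cell import env
print(env.job_done())"
```

```text
the job is handed in; nothing more can be done
None
```

The job is done and handed in at about 42 s. The last picture shows the three small balls in the yellow tray, both large balls in the green tray, and the empty sieve upright on the bench between them. The gripper was clear of everything, and the red balls were where they started.

- **Small balls:** a hard back-and-forth shake along the sieve's length over the yellow tray dropped all three through. The large balls stayed in the sieve.
- **Large balls:** these took several tries, because the moves cannot tilt the tool.
    - The first attempt, a jerk over the green tray, swung the sieve in the grip, bar end down by about 50°. I levelled it against the green tray's rim.
    - Pressing the sieve's back edge on that rim then tipped the spout down about 20–25°. One ball came out on the first press. The other caught at the end of the bars and rolled out on a later, faster press.
- **Setting down:** the sieve was still tilted, so I levelled it by dragging it on the bench before letting go.

**Checks:**
- **Forces:** the highest wrist force I read was about 67 N (limit 120 N), with the sieve wedged between the green tray's rim and floor. Forces were only read at the end of each move, so brief peaks in between were not seen.
- **Weight:** right after the pour, a short average read about 4.0 N, against 3.4 N expected for an empty sieve. The reading just before release was 3.4 N, and the picture shows the sieve empty.

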